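# Stamp two faces of a wooden candle block

## Robot

A 7-joint arm with a two-finger parallel gripper is mounted at the origin on the work surface. World frame = base frame: x ahead of the robot, y to its left, z up, the work surface at z = 0. Lengths are in mm, angles in rad, forces in N, time in s.
With the tool pointing down it reaches from about 425 to 1025 mm from the base axis. Payload 9.4 kg.
Tool frame: the origin (TCP) lies at the very end of the fingers, on their centre line; the grasp point (between the pads) lies 19 mm behind it; x points along the fingers, z is the direction in which the jaws open and shut, and the axes are right-handed (so a half turn about x gives the same grasp; the last joint's range is limited). The gripper opens to 93 mm and grips with 3 to 60 N. Pads are 15 mm wide; open, the fingers measure 128 mm over their backs; the gripper's body (75 mm by 188 mm) begins 65 mm behind the grasp point.
Start: joints at [1.269, 0.599, -0.003, 1.599, 0.002, 0.943, -0.08], TCP at [161.601, -706.76, 218.618] pointing down, gripper open.
Joint ranges: [-2.57, 2.57], [-0.35, 1.97], [-1.29, 1.29], [0.11, 2.56], [-1.05, 4.19], [0.11, 1.86], [-2.63, 2.63]. Speed limits (rad/s): [2.22, 2.22, 3.01, 3.01, 3.14, 3.14, 3.14].

## Interface

Orientations are given as a 3x3 rotation matrix whose columns are the frame's x, y, z axes.
In Python, from workcell import r gives the robot as it stands.
- The arm moves only by the tool play_rows, never from a script. Its argument "targets" is a list of rows, each an object with "grip": the finger opening in mm, from 0 to 93; "delta_pos": the shift along the world's x, y, z in mm, a list of three; "turn": the turn about the world's z in degrees. A call has 1 to 10 rows; each row shifts and turns the commanded pose from where the row before left it; what a row does not reach is not made up. A row lasts 1/12 s, in which the tool goes at most 41.7 mm and 7.16 degrees, less where a joint would pass 70% of its speed; a pose out of reach is approached as far as the arm can. A call with a gripper value outside its range is refused whole. The fingers move at their own pace and stop on an object; "newtons" is the grip in N (left out, the last holds). Time passes only in rows, so rows that do not move let the fingers close. It gives the time, the measured TCP pose, the force and the opening at its end, in the units of the state.
- r.get_state(): the state, without advancing time (a new reading comes with each control period).
- r.capture(name): name is "scene" or "top" or "wrist"; returns the picture (400x640x3 uint8, red, green, blue); there is no depth.
- r.camera_params(name): a dict with "K" (3x3 intrinsics, pixels), "pose" (4x4, takes a point from camera to world coordinates). Camera axes: x right, y down, z forward; pixel columns grow to the right and rows downward; lengths in mm; the calibration is good to about 2 mm. A picture is of the moment at which its call begins: read the wrist's pose just before it. camera_params takes no time and is no camera call; for the wrist camera it gives the pose at the moment of the call.
- r.job_done(): hands the job in, once; it reports no verdict.
The state is a dict: "t": time; "joint_positions": joint angles; "qvel": joint speeds; "tau": joint torques, N m; "tool_pos": TCP position; "tcp_rot": TCP orientation; "force": force on the tool from outside, world axes, zero at the start; "moment": the same for the moment, N m; "grip_width": finger opening in mm.
Only numpy, scipy, OpenCV 4.12 (cv2) and the standard library are available. Lean on these libraries where they do the work, as an engineer would, in place of code of your own. Each camera call takes 0.05 s, during which the arm holds its last target. There are 200 camera calls.

## Task

Push the square candle block against the sprung stamp so that the middle of its red-marked face meets the stamp squarely and drives the stamp right in; then back it off, turn it a quarter turn and do the same with the yellow-marked face. Press gently, keep the block standing on the table, do not disturb the kettle, mould or pot, and leave the block standing up against the stamp, yellow face towards it.

Things in the scene. Friction and masses are not known exactly. Their poses are not given: they have to be found in the camera images.
- block: Loose, solid pale wooden block 110 x 110 mm, 60 mm high, about 0.45 to 0.8 kg, round green wax disc on top; too wide to grasp, it slides on the table (friction 0.45 to 0.72, varies). Origin: centre of its underside, z up. Its +x side has the red mark (bar on the top edge, patch on the side), its +y side the yellow mark; the others have brown streaks. Red starts roughly towards the stamp.
- red_face (a point): Centre of the block's red-marked side face, 30 mm above the table (block frame: 55, 0, 30 mm).
- yellow_face (a point): Centre of the block's yellow-marked side face, 30 mm above the table (block frame: 0, 55, 30 mm): seen from above, a quarter turn counter-clockwise from the red face.
- stamp: Stamp's fixed stand on the robot's left: dark base plate and blue housing (80 x 70 mm, 58 mm high). A steel die on a brass sleeve projects towards the stand's own -x, roughly world -y; its +x is the pressing direction. Origin: on the table under the die's centre line. The die's face stands 0 to 20 mm in front (-x) of it, set differently in each run: find it by touch.
- stamp_die (a joint): How far the die is pushed in, in m: 0 at rest (fully out), 0.014 at its hard stop. A spring resists with about 3 N at the beginning and 11.5 N at the stop, and pushes the die back out when it is let go.
- kettle: Black kettle with a hoop handle, about 140 mm across with a short spout, 170 mm high, 0.9 kg. Bystander. Origin: centre of its underside.
- mould: Black cylindrical candle mould, 60 mm across, 85 mm high, filled with green wax. Bystander. Origin: centre of its underside.
- pot: Round terracotta candle pot, 84 mm across at its widest, 68 mm high. Bystander. Origin: centre of its underside.
- stamp_front (a point): Middle of the blue housing's front face, on the die's centre line, 31 mm above the table, 80 mm behind (+x) the stand's origin. The base plate (130 mm wide, 10 mm high) begins 10 mm before it. The die's head is 36 mm wide, 40 mm high (11 to 51 mm above the table); on both sides of it, behind a block pressed there, is free room for fingers.
Not all that is in view belongs to the job. There is more than one size of the stamp; the job needs the middle-sized.

How it is judged (in metres and radians):
On the way, in this order (a step that is already met when the one before it is completed fails the run):
1. the red face presses the die in by at least 10 of its 14 mm, with the middle of the face within 15 mm of the die's centre line and square to it within 0.14 rad (value of joint stamp_die above 0.01 m and y of red_face in the frame of stamp between -0.015 and 0.015 m and x of red_face in the frame of stamp above -0.02 m and angle between the x axis of block and the x axis of stamp, either way round below 0.14 rad and contact force between block and stamp above 3 N), for 0.2 s.
2. the block is backed off: the die is out and untouched by the block (value of joint stamp_die below 0.003 m and contact force between block and stamp below 0.2 N), for 0.1 s.
3. the yellow face presses the die in by at least 10 of its 14 mm, with the middle of the face within 15 mm of the die's centre line and square to it within 0.14 rad (value of joint stamp_die above 0.01 m and y of yellow_face in the frame of stamp between -0.015 and 0.015 m and x of yellow_face in the frame of stamp above -0.02 m and angle between the y axis of block and the x axis of stamp, either way round below 0.14 rad and contact force between block and stamp above 3 N), for 0.2 s.
At the end, for the whole second after the job is handed in: The block stands upright on the table, at rest, its yellow face towards the stamp: the middle of that face within 30 mm of the die's centre line, no more than 60 mm in front of the stand's origin, square to the pressing direction within 0.25 rad. The die may be in or out (angle between block's own z axis and vertical below 0.05 rad and height (world z) of block below 0.004 m and linear speed of block below 0.01 m/s and x of yellow_face in the frame of stamp above -0.06 m and y of yellow_face in the frame of stamp between -0.03 and 0.03 m and angle between the y axis of block and the x axis of stamp, either way round below 0.25 rad); the robot touches nothing.
It fails at once if the stamp is rammed: more than 40 N between block and stamp (contact force between block and stamp above 40 N).
It fails at once if the block is tipped by more than 0.3 rad or lifted (angle between block's own z axis and vertical above 0.3 rad or height (world z) of block above 0.03 m).
It fails at once if kettle, mould or pot moved by more than 20 mm (distance of any of kettle, mould, pot from where it was at the start of the episode above 0.02 m).
It also fails if it takes over 72 s, if anything falls off the work surface, if the arm or the gripper's body presses on something with over 40 N, if the wrist force passes 120 N, or if a joint passes its speed limit or range.

## Working session

There is one attempt and no reset: what is moved stays moved. The work goes in short steps, Python scripts to look and compute and a tool call to move; the robot and the scene stay as the last step left them, time stands still between calls to the robot, and variables do not carry over. Pictures are saved under pics/ and viewed, about 8 in all and at most 12, crops included, and the job is handed in when it is done.

Besides the shell and the picture viewer there is one more tool, called by a JSON object that holds its "fn" and its "kwargs". play_rows: Moves the arm, as the interface text tells. Its arguments: {"type":"object","properties":{"targets":{"type":"array"},"newtons":{"type":"number"}},"required":["targets"]}

```bash
mkdir -p pics; ls
python3 - <<'E'
from workcell import r
import cv2,numpy as np
np.set_printoptions(precision=4,suppress=True)
s=r.get_state();print(s)
for n in("scene","top","wrist"):
    p=r.camera_params(n);print(n,p["K"],p["pose"])
    im=r.capture(n);cv2.imwrite(f"pics/{n}0.png",im[:,:,::-1])
E
```

```text
pics
{'t': 0.0, 'joint_positions': array([ 1.2693,  0.6001, -0.0025,  1.6001,  0.0018,  0.9429, -0.0798]), 'qvel': array([-0.0003,  0.0012,  0.0013, -0.0006,  0.0006,  0.0025,  0.0006]), 'tau': array([  0.0014, -76.5068,   1.4984, -25.2349,  -0.0524,   0.0171,
         0.0001]), 'tool_pos': array([ 161.4774, -706.2721,  217.7466]), 'tcp_rot': array([[-0.0005,  0.9748,  0.2229],
       [ 0.0015,  0.223 , -0.9748],
       [-1.    , -0.0002, -0.0016]]), 'force': array([-0.6938,  0.3173, -0.3441]), 'moment': array([-0.0168,  0.0021, -0.0254]), 'grip_width': 93.02109098523084}
scene [[396.4589   0.     316.8624]
 [  0.     396.4589 205.7958]
 [  0.       0.       1.    ]] [[  -0.8038    0.4492   -0.39   1003.2103]
 [   0.5949    0.6087   -0.525   502.9021]
 [   0.0015   -0.654    -0.7565  861.0118]
 [   0.        0.        0.        1.    ]]
top [[490.4591   0.     317.9241]
 [  0.     490.4591 195.3503]
 [  0.       0.       1.    ]] [[   0.0095   -0.9957    0.0925  501.1419]
 [  -0.9999   -0.0101   -0.0061  -27.5347]
 [   0.007    -0.0924   -0.9957 1070.0445]
 [   0.        0.        0.        1.    ]]
wrist [[358.4717   0.     311.5501]
 [  0.     358.4717 203.0356]
 [  0.       0.       1.    ]] [[   0.2225   -0.9447   -0.2407  226.5787]
 [  -0.9749   -0.2157   -0.0544 -691.2881]
 [  -0.0005    0.2468   -0.9691  384.6627]
 [   0.        0.        0.        1.    ]]
```

View pics/top0.png

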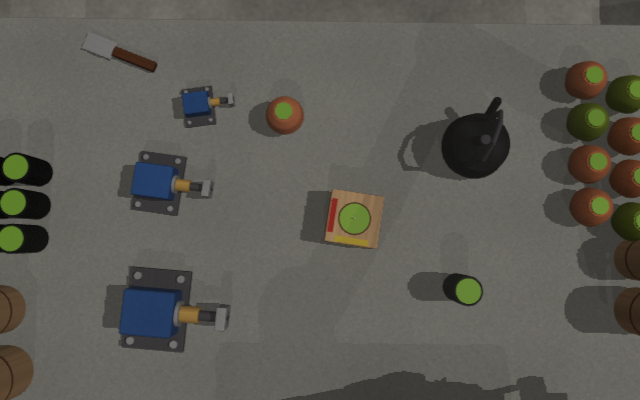

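View pics/scene0.png

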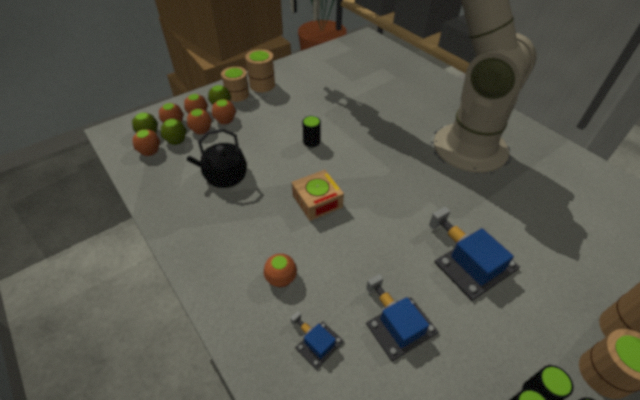

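The top view holds three stamps: small at (197,103), middle at (158,183), large at (155,312). The middle one is the target. The block is at (355,219), with red facing left (towards the stamps) and yellow facing down. The kettle is at (476,145), the mould at (467,290) and the loose pot at (285,113). The green-topped pots and moulds at the edges are decoys. Next I'll measure.

```bash
cat > h.py <<'E'
from workcell import r
import cv2,numpy as np
np.set_printoptions(precision=3,suppress=True)
def ray(p,uv):
    uv=np.atleast_2d(uv).astype(float);d=np.c_[uv,np.ones(len(uv))]@np.linalg.inv(p["K"]).T@p["pose"][:3,:3].T
    return p["pose"][:3,3],d
def onz(p,uv,z):
    o,d=ray(p,uv);return (o+d*((z-o[2])/d[:,2:]))[:,:2]
def tri(p1,a,p2,b):
    (o1,d1),(o2,d2)=ray(p1,a),ray(p2,b);d1=d1[0];d2=d2[0]
    k=np.linalg.lstsq(np.c_[d1,-d2],o2-o1,rcond=None)[0];P,Q=o1+k[0]*d1,o2+k[1]*d2
    return (P+Q)/2,np.linalg.norm(P-Q)
def proj(p,X):
    T=np.linalg.inv(p["pose"]);c=np.atleast_2d(X)@T[:3,:3].T+T[:3,3];q=c@p["K"].T;return q[:,:2]/q[:,2:]
def mask(im,lo,hi):
    return cv2.inRange(cv2.cvtColor(im,cv2.COLOR_RGB2HSV),np.array(lo),np.array(hi))
def blobs(m,amin=30):
    n,l,s,c=cv2.connectedComponentsWithStats(m)
    return [(s[i,4],c[i],(l==i).astype(np.uint8)) for i in np.argsort(-s[1:,4])+1 if s[i,4]>=amin]
GREEN=((35,120,60),(50,255,255));BLUE=((100,120,50),(125,255,255));RED=((0,180,80),(6,255,255));YEL=((20,180,80),(30,255,255))
E
python3 - <<'E'
from h import *
for n in("top","scene"):
    im=cv2.imread(f"pics/{n}0.png")[:,:,::-1].copy();hsv=cv2.cvtColor(im,cv2.COLOR_RGB2HSV)
    pts={"top":[(333,215),(350,240),(355,210),(375,205),(150,180),(181,185),(207,187)],"scene":[(325,198),(325,209),(318,186),(335,182),(400,320),(387,300),(375,284)]}[n]
    for q in pts: print(n,q,hsv[q[1],q[0]])
    for k,c in dict(G=GREEN,B=BLUE,R=RED,Y=YEL).items():
        for a,ce,m in blobs(mask(im,*c)):
            rr=cv2.minAreaRect(cv2.findNonZero(m));print(k,a,ce,np.round(rr[1]),round(rr[2],1))
E
```

```text
top (333, 215) [  2 189 131]
top (350, 240) [ 24 177 151]
top (355, 210) [ 41 153 137]
top (375, 205) [ 16 107 129]
top (150, 180) [108 162 101]
top (181, 185) [ 19 149 139]
top (207, 187) [ 10   7 114]
G 713 [354.243 218.206] [29. 30.] 90.0
G 526 [468.162 290.643] [25. 25.] 90.0
G 517 [ 12.642 202.066] [24. 25.] 90.0
G 501 [596.749 117.142] [28. 23.] 37.9
G 501 [ 10.727 238.126] [25. 23.] 90.0
G 501 [ 15.09  166.571] [24. 25.] 90.0
G 316 [633.915  89.557] [32. 13.] 90.0
G 233 [599.549 205.258] [16. 17.] 90.0
G 226 [597.761 160.903] [16. 16.] 90.0
G 220 [593.982  74.441] [15. 16.] 90.0
G 217 [283.249 110.525] [15. 15.] 90.0
G 112 [635.786 131.768] [16.  8.] 90.0
G 107 [637.009 218.29 ] [26.  6.] 90.0
G 74 [636.919 175.649] [15.  5.] 90.0
B 2488 [148.415 312.746] [59. 48.] 4.8
B 1332 [152.938 180.321] [43. 33.] 8.1
B 529 [195.295 102.189] [23. 26.] 83.7
R 136 [332.081 214.368] [ 4. 32.] 8.1
scene (325, 198) [  3 198 152]
scene (325, 209) [  1 235  63]
scene (318, 186) [ 41 160 139]
scene (335, 182) [ 21 116 139]
scene (400, 320) [108 180 109]
scene (387, 300) [ 20 174 164]
scene (375, 284) [30 13 57]
G 665 [556.343 380.765] [34. 23.] 45.0
G 658 [629.12  351.116] [35. 23.] 90.0
G 278 [316.921 186.853] [15. 21.] 90.0
G 194 [530.557 395.407] [ 9. 25.] 90.0
G 172 [168.686 125.506] [12. 19.] 37.9
G 170 [140.653 118.959] [18. 13.] 0.0
G 147 [258.755  55.537] [18.  9.] 0.0
G 145 [311.    121.138] [10. 16.] 90.0
G 137 [278.927 262.073] [12. 13.] 63.4
G 134 [233.418  72.478] [17.  9.] 0.0
G 125 [215.496  90.856] [ 9. 18.] 45.0
G 74 [142.176 132.5  ] [9. 9.] 90.0
G 61 [221.361 101.754] [7. 9.] 90.0
G 53 [196.509 112.075] [6. 9.] 90.0
G 45 [167.8   105.733] [5. 9.] 90.0
G 43 [193.209  96.465] [5. 8.] 90.0
B 1592 [482.506 253.628] [49. 42.] 45.0
B 1324 [403.574 320.866] [40. 36.] 53.1
B 564 [319.3   339.674] [25. 23.] 45.0
R 54 [324.852 197.889] [ 3. 22.] 69.4
Y 50 [331.26 181.4 ] [18.  3.] 53.1
```

Run:
```python
import cv2
a=cv2.imread("pics/top0.png")[140:260,110:400]
cv2.imwrite("pics/crop0.png",cv2.resize(a,None,fx=2.7,fy=2.7,interpolation=cv2.INTER_CUBIC))
```

```text
(no output)
```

View pics/crop0.png

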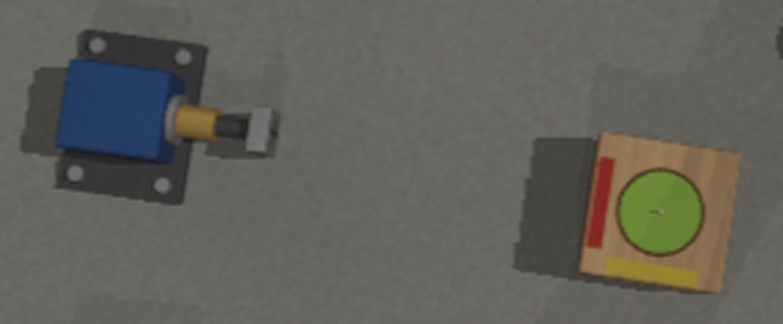

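The crop shows the middle stamp with its die head at crop (262,130), four bolts on the base plate, and the block with its red bar facing the stamp.

Run:
```python
from h import *
T=r.camera_params("top");S=r.camera_params("scene")
f=lambda q:np.array(q)/2.7+[110,140]-0.3
print("disc",tri(T,[354.24,218.2],S,[316.9,186.85]))
print("red",tri(T,[332.08,214.37],S,[324.85,197.9]))
b=onz(T,f([(97,45),(183,57),(75,173),(162,185)]),11);print(b)
mb=(b[0]+b[2])/2;mf=(b[1]+b[3])/2;d=mb-mf;print("centre",b.mean(0),"axis deg",np.degrees(np.arctan2(d[1],d[0])), np.degrees(np.arctan2(*(b[0]-b[2])[::-1])),np.degrees(np.arctan2(*(b[1]-b[3])[::-1])))
print("die top",onz(T,f([(250,110),(272,110),(269,152),(246,150)]),51), "brass",onz(T,f([(180,122),(214,124)]),43))
c=onz(T,f([(600,133),(740,152),(720,292),(580,270)]),60);print(c,c.mean(0));e=c-np.roll(c,-1,0);print(np.linalg.norm(e,axis=1),np.degrees(np.arctan2(e[:,1],e[:,0])))
print("bystanders: kettle",onz(T,[(476,146)],80),"mould",onz(T,[(468,290.6)],85),"pot",onz(T,[(284,111)],68))
```

```text
disc (array([ 548.54 , -109.051,   59.829]), np.float64(0.2091300127667738))
red (array([555.845, -63.19 ,  59.675]), np.float64(0.19857776144943434))
[[681.05  342.303]
 [671.997 272.678]
 [577.316 355.519]
 [568.393 285.721]]
centre [624.689 314.055] axis deg 82.65341830274495 -7.260591360326076 -7.175480857000897
die top [[624.65  208.115]
 [624.826 191.118]
 [592.173 192.46 ]
 [593.543 210.225]] brass [[615.646 264.101]
 [614.35  237.616]]
[[ 608.565  -62.56 ]
 [ 595.014 -170.012]
 [ 488.131 -154.5  ]
 [ 503.754  -48.078]] [ 548.866 -108.788]
[108.302 108.003 107.563 105.806] [ 82.813  -8.257 -98.352 172.133]
bystanders: kettle [[ 698.056 -356.835]] mould [[ 405.742 -333.317]] pot [[770.068  38.729]]
```

Block height comes out at 59.8 mm from two views, and its centre is at (548.7,-109), squared to the stamp axis of about 82.7°. It sits 21 mm off the die line on the -x side. I'll shove it sideways first, then push it forward.

{"fn": "play_rows", "kwargs": {"targets": [{"grip": 70, "delta_pos": [17, 36, 0], "turn": -2}, {"grip": 70, "delta_pos": [17, 36, 0], "turn": -2}, {"grip": 70, "delta_pos": [17, 36, 0], "turn": -2}, {"grip": 70, "delta_pos": [17, 36, 0], "turn": -2}, {"grip": 70, "delta_pos": [17, 36, 0], "turn": -2}, {"grip": 70, "delta_pos": [17, 36, 0], "turn": -2}, {"grip": 70, "delta_pos": [17, 36, 0], "turn": -2}, {"grip": 70, "delta_pos": [17, 36, 0], "turn": -2}, {"grip": 70, "delta_pos": [17, 36, 0], "turn": -2}, {"grip": 70, "delta_pos": [17, 36, 0], "turn": -2}]}}

```text
t: 0.98
tool_pos: [331.9, -345.0, 218.7]
tcp_rot: [[0.0, 0.992, -0.126], [-0.0, -0.126, -0.992], [-1.0, 0.0, 0.0]]
force: [0.8, -1.2, 0.1]
grip_width: 69.8
```

{"fn": "play_rows", "kwargs": {"targets": [{"grip": 70, "delta_pos": [17.5, 35.5, 0], "turn": 0}, {"grip": 70, "delta_pos": [17.5, 35.5, 0], "turn": 0}, {"grip": 70, "delta_pos": [17.5, 35.5, 0], "turn": 0}, {"grip": 70, "delta_pos": [17.5, 35.5, -10], "turn": 0}, {"grip": 70, "delta_pos": [17.5, 35.5, -10], "turn": 0}, {"grip": 70, "delta_pos": [17.5, 35.5, -10], "turn": 0}, {"grip": 70, "delta_pos": [15, 35, -15], "turn": 0}, {"grip": 70, "delta_pos": [0, 0, -41], "turn": 0}, {"grip": 70, "delta_pos": [0, 0, -41], "turn": 0}, {"grip": 70, "delta_pos": [0, 0, -41], "turn": 0}]}}

```text
t: 1.82
tool_pos: [452.5, -97.7, 49.7]
tcp_rot: [[0.003, 0.993, -0.122], [0.0, -0.122, -0.993], [-1.0, 0.003, -0.0]]
force: [1.6, 0.0, -0.3]
grip_width: 69.9
```

{"fn": "play_rows", "kwargs": {"targets": [{"grip": 70, "delta_pos": [0, 0, -25], "turn": 0}, {"grip": 70, "delta_pos": [0, 0, -10], "turn": 0}, {"grip": 70, "delta_pos": [0, 0, 0], "turn": 0}]}}

```text
t: 2.07
tool_pos: [450.3, -98.4, 13.0]
tcp_rot: [[-0.005, 0.992, -0.123], [0.001, -0.123, -0.992], [-1.0, -0.005, 0.0]]
force: [-0.7, -0.4, 0.1]
grip_width: 70.2
```

{"fn": "play_rows", "kwargs": {"targets": [{"grip": 70, "delta_pos": [15, -1.9, 0], "turn": 0}, {"grip": 70, "delta_pos": [10, -1.3, 0], "turn": 0}, {"grip": 70, "delta_pos": [5, -0.6, 0], "turn": 0}, {"grip": 70, "delta_pos": [5, -0.6, 0], "turn": 0}, {"grip": 70, "delta_pos": [5, -0.6, 0], "turn": 0}, {"grip": 70, "delta_pos": [5, -0.6, 0], "turn": 0}, {"grip": 70, "delta_pos": [5, -0.6, 0], "turn": 0}, {"grip": 70, "delta_pos": [4, -0.5, 0], "turn": 0}, {"grip": 70, "delta_pos": [0, 0, 0], "turn": 0}]}}

```text
t: 2.82
tool_pos: [504.6, -105.5, 16.2]
tcp_rot: [[-0.002, 0.992, -0.124], [0.0, -0.124, -0.992], [-1.0, -0.002, 0.0]]
force: [-5.1, 0.2, 3.5]
grip_width: 70.1
```

```bash
cat >> h.py <<'E'
A=np.radians(82.7);X=np.array([np.cos(A),np.sin(A)]);Y=np.array([-X[1],X[0]]);O=np.array([609.5,200.])
def st(P): P=np.atleast_2d(P)-O;return np.c_[P@X,P@Y]   # stamp-ish frame, origin at die top centre
def blk(n="top",save=None):
    p=r.camera_params(n);im=r.capture(n)
    if save: cv2.imwrite(f"pics/{save}.png",im[:,:,::-1])
    hsv=cv2.cvtColor(im,cv2.COLOR_RGB2HSV);o={}
    for k,lo,hi,z in(("disc",(35,100,60),(50,255,255),60),("red",(0,150,70),(8,255,255),60),("yel",(21,150,70),(30,255,255),60)):
        for a,c,m in blobs(cv2.inRange(hsv,lo,hi),25):
            w=onz(p,c,z)[0]
            ref=o.get("disc",np.array(LAST) if (LAST:=globals().get("PRIOR")) is not None else None)
            lim=60 if k=="disc" else 65
            if ref is None or np.linalg.norm(w-ref)<lim: o[k]=w;break
    return o,im,p
def rep(prior,n="top",save=None):
    globals()["PRIOR"]=np.array(prior);o,im,p=blk(n,save)
    for k,v in o.items(): print(k,v,"stamp",st(v)[0],end="; ")
    for k in("red","yel"):
        if k in o and "disc" in o:
            d=o[k]-o["disc"];print(k,"dir deg rel stamp %.1f"%((np.degrees(np.arctan2(d[1],d[0]))-82.7+180)%360-180),"len %.1f"%np.linalg.norm(d),end="; ")
    print();return o,im,p
E
python3 - <<'E'
from h import *
s=r.get_state();print(s["tool_pos"],st(s["tool_pos"][:2]),s["force"])
rep([568,-112],save="top1")
E
```

```text
[ 504.561 -105.547   16.243] [[-316.405   65.264]] [-5.051  0.153  3.471]
disc [ 583.818 -113.482] stamp [-314.205  -14.358]; red [579.356 -64.974] stamp [-266.656   -3.769]; red dir deg rel stamp 12.6 len 48.7;
```

{"fn": "play_rows", "kwargs": {"targets": [{"grip": 70, "delta_pos": [-15, 2, 0], "turn": 0}, {"grip": 70, "delta_pos": [-15, 2, 20], "turn": 0}, {"grip": 70, "delta_pos": [0, -20, 35], "turn": 7}, {"grip": 70, "delta_pos": [0, -30, 28], "turn": 7}, {"grip": 70, "delta_pos": [0, -40, 10], "turn": 7}, {"grip": 70, "delta_pos": [0, -40, 0], "turn": 7}, {"grip": 70, "delta_pos": [0, -40, 0], "turn": 7}, {"grip": 70, "delta_pos": [10, -35, 0], "turn": 7}, {"grip": 70, "delta_pos": [20, -20, 0], "turn": 7}, {"grip": 70, "delta_pos": [20, 0, 0], "turn": 7}]}}

```text
t: 3.7
tool_pos: [524.8, -333.6, 109.3]
tcp_rot: [[0.001, 0.659, 0.752], [-0.004, 0.752, -0.659], [-1.0, -0.002, 0.004]]
force: [-0.1, -0.0, -0.1]
grip_width: 70.2
```

Run:
```python
from h import *
s=r.get_state();print(s["tool_pos"],st(s["tool_pos"][:2]),s["force"],s["joint_positions"])
rep([568,-112],save="top2")
rep([568,-112],"wrist",save="wr2")
```

```text
[ 524.844 -333.635  109.288] [[-540.067   16.164]] [-0.136 -0.026 -0.138] [ 0.712  0.631 -0.359  1.92   0.356  0.649 -0.589]
disc [ 568.864 -110.301] stamp [-312.949    0.878]; red [575.159 -64.475] stamp [-266.695    0.458]; yel [ 523.025 -104.469] stamp [-312.989   47.086]; red dir deg rel stamp -0.5 len 46.3; yel dir deg rel stamp 90.0 len 46.2;
```

{"fn": "play_rows", "kwargs": {"targets": [{"grip": 60, "delta_pos": [8, 32, 0], "turn": 7}, {"grip": 60, "delta_pos": [8, 32, 0], "turn": 7}, {"grip": 60, "delta_pos": [8, 32, -10], "turn": 7}, {"grip": 60, "delta_pos": [9, 28, -25], "turn": 7}, {"grip": 60, "delta_pos": [0, 4, -30], "turn": 6}, {"grip": 60, "delta_pos": [0, 0, -25], "turn": 0}, {"grip": 60, "delta_pos": [0, 0, -5], "turn": 0}, {"grip": 60, "delta_pos": [0, 0, 0], "turn": 0}]}}

```text
t: 4.47
tool_pos: [557.4, -197.8, 12.6]
tcp_rot: [[-0.003, 0.125, 0.992], [0.0, 0.992, -0.125], [-1.0, 0.0, -0.003]]
force: [0.8, 0.3, 0.1]
grip_width: 59.7
```

Run:
```python
from h import *
s=r.get_state();print(s["tool_pos"],st(s["tool_pos"][:2]),s["force"],s["joint_positions"],s["tcp_rot"][:,2])
```

```text
[ 557.388 -197.802   12.614] [[-401.199    1.143]] [0.848 0.345 0.098] [ 0.504  0.759 -0.39   2.028  0.613  0.473 -0.471] [ 0.992 -0.125 -0.003]
```

{"fn": "play_rows", "kwargs": {"targets": [{"grip": 60, "delta_pos": [1.5, 11.9, 0], "turn": 0}, {"grip": 60, "delta_pos": [0.8, 6, 0], "turn": 0}, {"grip": 60, "delta_pos": [0.8, 6, 0], "turn": 0}, {"grip": 60, "delta_pos": [1.3, 10, 0], "turn": 0}, {"grip": 60, "delta_pos": [1.5, 11.9, 0], "turn": 0}, {"grip": 60, "delta_pos": [1.5, 11.9, 0], "turn": 0}, {"grip": 60, "delta_pos": [1.5, 11.9, 0], "turn": 0}, {"grip": 60, "delta_pos": [1.5, 11.9, 0], "turn": 0}, {"grip": 60, "delta_pos": [1.5, 11.9, 0], "turn": 0}, {"grip": 60, "delta_pos": [1.5, 11.9, 0], "turn": 0}]}}

```text
t: 5.3
tool_pos: [572.5, -95.0, 15.1]
tcp_rot: [[0.001, 0.126, 0.992], [-0.004, 0.992, -0.126], [-1.0, -0.003, 0.002]]
force: [-0.6, -8.2, 6.7]
grip_width: 60.3
```

{"fn": "play_rows", "kwargs": {"targets": [{"grip": 60, "delta_pos": [1.5, 11.9, 0], "turn": 0}, {"grip": 60, "delta_pos": [1.5, 11.9, 0], "turn": 0}, {"grip": 60, "delta_pos": [1.5, 11.9, 0], "turn": 0}, {"grip": 60, "delta_pos": [1.5, 11.9, 0], "turn": 0}, {"grip": 60, "delta_pos": [1.5, 11.9, 0], "turn": 0}, {"grip": 60, "delta_pos": [1.5, 11.9, 0], "turn": 0}, {"grip": 60, "delta_pos": [1.5, 11.9, 0], "turn": 0}, {"grip": 60, "delta_pos": [1.5, 11.9, 0], "turn": 0}, {"grip": 60, "delta_pos": [1.0, 8, 0], "turn": 0}, {"grip": 60, "delta_pos": [0, 0, 0], "turn": 0}]}}

```text
t: 6.13
tool_pos: [585.7, 11.3, 15.0]
tcp_rot: [[0.002, 0.123, 0.992], [-0.0, 0.992, -0.123], [-1.0, -0.0, 0.002]]
force: [0.2, 0.6, 0.2]
grip_width: 59.8
```

Run:
```python
from h import *
s=r.get_state();t=s["tool_pos"][:2];print(s["tool_pos"],st(t),s["force"],s["joint_positions"],s["tcp_rot"][:,2])
rep(t+63*X,save="top3")
rep(t+63*X,"wrist",save="wr3")
```

```text
[585.695  11.323  15.001] [[-190.173   -0.362]] [0.214 0.604 0.17 ] [ 0.114  0.743 -0.344  2.047  0.565  0.442 -0.788] [ 0.992 -0.123  0.002]
disc [575.849  95.448] stamp [-107.98    20.093]; red [595.966 119.752] stamp [-81.317   3.227]; yel [546.779  87.257] stamp [-119.799   47.887]; red dir deg rel stamp -32.3 len 31.5; yel dir deg rel stamp 113.0 len 30.2; 
disc [590.814  77.362] stamp [-124.018    2.951]; yel [544.926  84.431] stamp [-122.838   49.365]; yel dir deg rel stamp 88.5 len 46.4;
```

View pics/wr3.png

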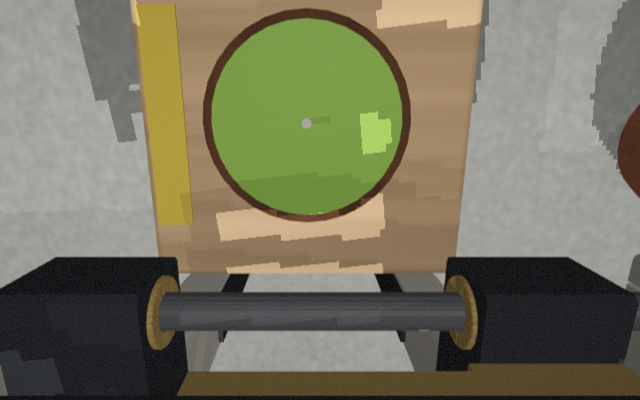

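{"fn": "play_rows", "kwargs": {"targets": [{"grip": 60, "delta_pos": [0.8, 6, 0], "turn": 0}, {"grip": 60, "delta_pos": [1.0, 8, 0], "turn": 0}, {"grip": 60, "delta_pos": [1.0, 8, 0], "turn": 0}, {"grip": 60, "delta_pos": [1.0, 8, 0], "turn": 0}, {"grip": 60, "delta_pos": [1.0, 8, 0], "turn": 0}, {"grip": 60, "delta_pos": [0.5, 4, 0], "turn": 0}, {"grip": 60, "delta_pos": [0.2, 2, 0], "turn": 0}, {"grip": 60, "delta_pos": [0.2, 2, 0], "turn": 0}]}}

```text
t: 6.9
tool_pos: [590.5, 53.3, 14.1]
tcp_rot: [[-0.001, 0.126, 0.992], [-0.004, 0.992, -0.126], [-1.0, -0.004, -0.0]]
force: [-0.5, -9.3, 7.6]
grip_width: 59.6
```

Run:
```python
from h import *
s=r.get_state();t=s["tool_pos"][:2];print(s["tool_pos"],st(t),s["force"],s["tcp_rot"][:,2])
rep(t+63*X,"wrist",save="wr4")
```

```text
[590.459  53.312  14.08 ] [[-147.919    0.248]] [-0.516 -9.271  7.555] [ 0.992 -0.126 -0.   ]
disc [596.138 119.291] stamp [-81.753   2.999]; yel [550.247 126.586] stamp [-80.348  49.445]; yel dir deg rel stamp 88.3 len 46.5;
```

{"fn": "play_rows", "kwargs": {"targets": [{"grip": 60, "delta_pos": [0.4, 3, 0], "turn": 0}, {"grip": 60, "delta_pos": [0.4, 3, 0], "turn": 0}, {"grip": 60, "delta_pos": [0.4, 3, 0], "turn": 0}, {"grip": 60, "delta_pos": [0.4, 3, 0], "turn": 0}, {"grip": 60, "delta_pos": [0.2, 2, 0], "turn": 0}]}}

```text
t: 7.37
tool_pos: [592.3, 67.3, 14.1]
tcp_rot: [[-0.001, 0.127, 0.992], [-0.003, 0.992, -0.127], [-1.0, -0.003, -0.0]]
force: [-1.5, -8.8, 6.4]
grip_width: 60.2
```

{"fn": "play_rows", "kwargs": {"targets": [{"grip": 60, "delta_pos": [0.2, 2, 0], "turn": 0}, {"grip": 60, "delta_pos": [0.2, 2, 0], "turn": 0}, {"grip": 60, "delta_pos": [0.2, 2, 0], "turn": 0}]}}

```text
t: 7.62
tool_pos: [592.8, 73.0, 14.0]
tcp_rot: [[-0.001, 0.127, 0.992], [-0.004, 0.992, -0.127], [-1.0, -0.004, -0.0]]
force: [-0.9, -9.3, 7.4]
grip_width: 59.5
```

{"fn": "play_rows", "kwargs": {"targets": [{"grip": 60, "delta_pos": [0.2, 2, 0], "turn": 0}, {"grip": 60, "delta_pos": [0.2, 2, 0], "turn": 0}]}}

```text
t: 7.78
tool_pos: [593.3, 76.9, 14.1]
tcp_rot: [[-0.001, 0.127, 0.992], [-0.004, 0.992, -0.127], [-1.0, -0.004, -0.0]]
force: [-0.3, -8.1, 7.2]
grip_width: 60.0
```

{"fn": "play_rows", "kwargs": {"targets": [{"grip": 60, "delta_pos": [0.2, 2, 0], "turn": 0}, {"grip": 60, "delta_pos": [0.2, 2, 0], "turn": 0}]}}

```text
t: 7.95
tool_pos: [593.4, 79.1, 14.0]
tcp_rot: [[-0.002, 0.128, 0.992], [-0.006, 0.992, -0.128], [-1.0, -0.006, -0.001]]
force: [-1.9, -15.0, 9.9]
grip_width: 60.2
```

{"fn": "play_rows", "kwargs": {"targets": [{"grip": 60, "delta_pos": [0.2, 2, 0], "turn": 0}, {"grip": 60, "delta_pos": [0.2, 2, 0], "turn": 0}]}}

```text
t: 8.12
tool_pos: [593.6, 82.0, 14.0]
tcp_rot: [[-0.002, 0.129, 0.992], [-0.008, 0.992, -0.129], [-1.0, -0.008, -0.001]]
force: [-1.7, -17.5, 10.7]
grip_width: 60.1
```

{"fn": "play_rows", "kwargs": {"targets": [{"grip": 60, "delta_pos": [0.2, 2, 0], "turn": 0}, {"grip": 60, "delta_pos": [0.2, 2, 0], "turn": 0}]}}

```text
t: 8.28
tool_pos: [593.9, 85.0, 14.1]
tcp_rot: [[-0.003, 0.129, 0.992], [-0.009, 0.992, -0.129], [-1.0, -0.009, -0.001]]
force: [-1.5, -20.3, 12.8]
grip_width: 60.4
```

{"fn": "play_rows", "kwargs": {"targets": [{"grip": 60, "delta_pos": [0.2, 2, 0], "turn": 0}, {"grip": 60, "delta_pos": [0.2, 2, 0], "turn": 0}]}}

```text
t: 8.45
tool_pos: [594.2, 87.8, 14.1]
tcp_rot: [[-0.003, 0.13, 0.992], [-0.01, 0.991, -0.13], [-1.0, -0.011, -0.002]]
force: [-2.7, -23.0, 13.1]
grip_width: 60.2
```

{"fn": "play_rows", "kwargs": {"targets": [{"grip": 60, "delta_pos": [0.2, 1.5, 0], "turn": 0}, {"grip": 60, "delta_pos": [0, 0, 0], "turn": 0}]}}

```text
t: 8.62
tool_pos: [594.3, 89.3, 14.0]
tcp_rot: [[-0.003, 0.13, 0.992], [-0.01, 0.991, -0.13], [-1.0, -0.011, -0.002]]
force: [-2.1, -21.3, 13.9]
grip_width: 59.9
```

{"fn": "play_rows", "kwargs": {"targets": [{"grip": 60, "delta_pos": [0.2, 1.5, 0], "turn": 0}, {"grip": 60, "delta_pos": [0, 0, 0], "turn": 0}, {"grip": 60, "delta_pos": [0, 0, 0], "turn": 0}, {"grip": 60, "delta_pos": [0, 0, 0], "turn": 0}]}}

```text
t: 8.95
tool_pos: [594.4, 90.1, 14.0]
tcp_rot: [[-0.004, 0.13, 0.991], [-0.011, 0.991, -0.131], [-1.0, -0.011, -0.002]]
force: [-2.8, -23.7, 14.6]
grip_width: 60.2
```

Run:
```python
from h import *
s=r.get_state();t=s["tool_pos"][:2];print(s["tool_pos"],st(t),s["force"],s["tcp_rot"][:,2])
rep(t+63*X,"wrist",save="wr5")
o,im,p=rep(t+63*X,"top",save="top5")
a=im[130:260,120:330,::-1];cv2.imwrite("pics/c5.png",cv2.resize(a,None,fx=3.7,fy=3.7,interpolation=cv2.INTER_CUBIC))
```

```text
[594.375  90.055  14.048] [[-110.976    1.033]] [ -2.817 -23.71   14.626] [ 0.991 -0.131 -0.002]
disc [600.482 156.253] stamp [-44.538   3.386]; yel [554.616 163.791] stamp [-42.89   49.838]; yel dir deg rel stamp 88.0 len 46.5; 
yel [558.656 185.834] stamp [-20.512  48.632];
```

View pics/c5.png

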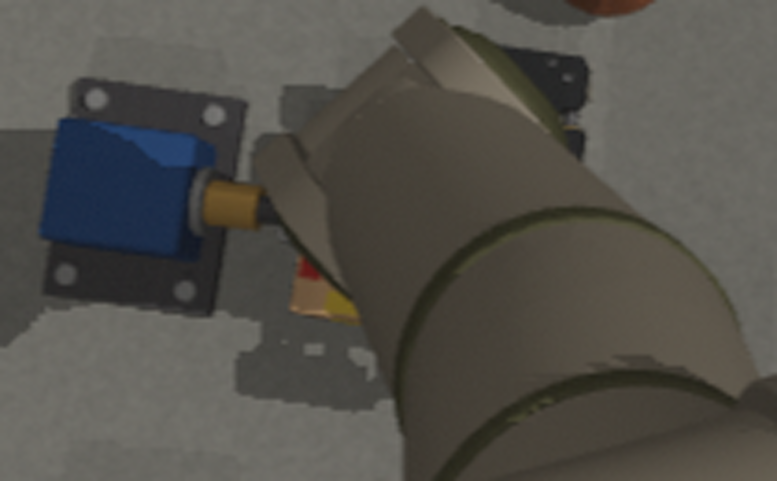

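The die is about 12.6 mm in by touch: contact came at y≈77.5 and the tool now stands at 90.1. The block is about 3 mm off the line. The arm hides most of the crop, but the housing and brass sleeve show undisturbed. Next I'll back away, lift over the block and drop the fingers in on the stamp side.

{"fn": "play_rows", "kwargs": {"targets": [{"grip": 60, "delta_pos": [-0.6, -5, 0], "turn": 0}, {"grip": 60, "delta_pos": [-1, -8, 0], "turn": 0}, {"grip": 60, "delta_pos": [-1.3, -10, 15], "turn": 0}, {"grip": 60, "delta_pos": [0, 0, 35], "turn": 0}, {"grip": 60, "delta_pos": [0, 0, 30], "turn": 0}, {"grip": 60, "delta_pos": [4, 31.6, 5], "turn": 0}, {"grip": 60, "delta_pos": [4.5, 35, 0], "turn": 0}, {"grip": 60, "delta_pos": [4.5, 35, 0], "turn": 0}, {"grip": 60, "delta_pos": [4.5, 35, 0], "turn": 0}, {"grip": 60, "delta_pos": [4.5, 35, 0], "turn": 0}]}}

```text
t: 9.88
tool_pos: [614.5, 249.4, 99.0]
tcp_rot: [[0.0, 0.124, 0.992], [0.001, 0.992, -0.124], [-1.0, 0.001, 0.0]]
force: [0.4, -0.6, 0.4]
grip_width: 60.0
```

Run:
```python
from h import *
s=r.get_state();t=s["tool_pos"][:2];print(s["tool_pos"],st(t),s["force"],s["tcp_rot"][:,2],s["joint_positions"])
o,im,p=rep([600,151],"top",save="top6")
o,im,p=rep([600,151],"scene",save="sc6")
a=im[150:350,250:500,::-1];cv2.imwrite("pics/c6.png",cv2.resize(a,None,fx=3,fy=3,interpolation=cv2.INTER_CUBIC))
```

```text
[614.542 249.443  98.96 ] [[49.683  1.282]] [ 0.415 -0.582  0.43 ] [ 0.992 -0.124  0.   ] [-0.198  0.696 -0.429  1.824  0.419  0.712 -0.985]
disc [600.301 139.538] stamp [-61.141   1.442]; red [605.956 185.615] stamp [-14.719   1.687]; yel [554.578 145.201] stamp [-61.333  47.514]; red dir deg rel stamp 0.3 len 46.4; yel dir deg rel stamp 90.2 len 46.1; 
disc [596.794 130.569] stamp [-70.483   3.781]; yel [553.576 135.702] stamp [-70.883  47.3  ]; yel dir deg rel stamp 90.5 len 43.5;
```

View pics/c6.png

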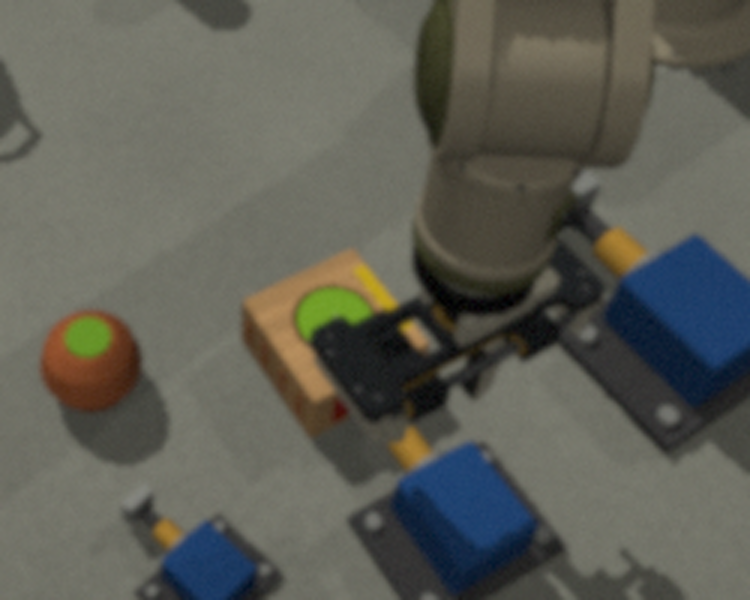

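The block sprang back to X≈-61 and is still square, with Y=1.4. The view shows the gripper over the gap between die and housing, and nothing touched. I'll lower the fingers and push the block back.

{"fn": "play_rows", "kwargs": {"targets": [{"grip": 60, "delta_pos": [-1.3, -10, -20], "turn": 0}, {"grip": 60, "delta_pos": [0, -1, -35], "turn": 0}, {"grip": 60, "delta_pos": [0, 0, -25], "turn": 0}, {"grip": 60, "delta_pos": [0, 0, -5], "turn": 0}, {"grip": 60, "delta_pos": [-1.3, -10, 0], "turn": 0}, {"grip": 60, "delta_pos": [-1.3, -10, 0], "turn": 0}, {"grip": 60, "delta_pos": [-1, -8, 0], "turn": 0}, {"grip": 60, "delta_pos": [-0.8, -6, 0], "turn": 0}, {"grip": 60, "delta_pos": [-0.8, -6, 0], "turn": 0}, {"grip": 60, "delta_pos": [-0.8, -6, 0], "turn": 0}]}}

```text
t: 10.82
tool_pos: [608.4, 191.8, 15.2]
tcp_rot: [[0.003, 0.124, 0.992], [0.003, 0.992, -0.124], [-1.0, 0.003, 0.003]]
force: [0.6, 5.8, 3.5]
grip_width: 59.6
```

{"fn": "play_rows", "kwargs": {"targets": [{"grip": 60, "delta_pos": [-1, -8, 0], "turn": 0}, {"grip": 60, "delta_pos": [-1, -8, 0], "turn": 0}, {"grip": 60, "delta_pos": [-1, -8, 0], "turn": 0}, {"grip": 60, "delta_pos": [-0.5, -4, 0], "turn": 0}, {"grip": 60, "delta_pos": [0, 0, 0], "turn": 0}]}}

```text
t: 11.23
tool_pos: [604.9, 162.9, 15.0]
tcp_rot: [[0.003, 0.124, 0.992], [0.002, 0.992, -0.124], [-1.0, 0.002, 0.003]]
force: [0.8, 3.0, 2.6]
grip_width: 59.8
```

Run:
```python
from h import *
s=r.get_state();t=s["tool_pos"][:2];print(s["tool_pos"],st(t),s["force"],s["tcp_rot"][:,2],s["joint_positions"])
o,im,p=rep([594,100],"top",save="top7")
o,im,p=rep([594,100],"scene")
```

```text
[604.857 162.868  15.021] [[-37.421  -0.113]] [0.82  2.988 2.647] [ 0.992 -0.124  0.003] [-0.122  0.772 -0.355  1.952  0.524  0.505 -0.973]
disc [605.575  85.29 ] stamp [-114.279  -10.683]; 
disc [594.083  82.646] stamp [-118.361    0.38 ];
```

```bash
cat > arc.py <<'E'
from h import *
import sys
def arc(px,py,deg,n):
    q=st(r.get_state()["tool_pos"][:2])[0];P=np.array([px,py]);prev=q
    for i in range(1,n+1):
        a=np.radians(deg*i/n);R=np.array([[np.cos(a),-np.sin(a)],[np.sin(a),np.cos(a)]])
        c=P+R@(q-P);d=c-prev;prev=c;w=d[0]*X+d[1]*Y;print(i,"[%.1f, %.1f, 0]"%tuple(w),end=" ")
    print("end",prev)
E
python3 -c "
from arc import *
arc(-104,76,-90,15)"
```

```text
1 [5.4, -9.1, 0] 2 [4.5, -9.6, 0] 3 [3.4, -10.0, 0] 4 [2.4, -10.3, 0] 5 [1.3, -10.5, 0] 6 [0.2, -10.6, 0] 7 [-0.9, -10.5, 0] 8 [-2.0, -10.4, 0] 9 [-3.1, -10.1, 0] 10 [-4.1, -9.7, 0] 11 [-5.1, -9.2, 0] 12 [-6.1, -8.6, 0] 13 [-6.9, -8.0, 0] 14 [-7.7, -7.2, 0] 15 [-8.4, -6.4, 0] end [-179.891    9.451]
```

{"fn": "play_rows", "kwargs": {"targets": [{"grip": 60, "delta_pos": [5.4, -9.1, 0], "turn": -6}, {"grip": 60, "delta_pos": [4.5, -9.6, 0], "turn": -6}, {"grip": 60, "delta_pos": [3.4, -10, 0], "turn": -6}, {"grip": 60, "delta_pos": [2.4, -10.3, 0], "turn": -6}, {"grip": 60, "delta_pos": [1.3, -10.5, 0], "turn": -6}, {"grip": 60, "delta_pos": [0, 0, 0], "turn": 0}]}}

```text
t: 11.83
tool_pos: [622.2, 111.7, 14.3]
tcp_rot: [[0.002, 0.609, 0.793], [-0.0, 0.793, -0.609], [-1.0, 0.001, 0.002]]
force: [2.4, 1.0, 1.3]
grip_width: 59.9
```

Run:
```python
from h import *
s=r.get_state();t=s["tool_pos"][:2];z=s["tcp_rot"][:,2];print(s["tool_pos"],st(t),s["force"],np.degrees(np.arctan2(z[1],z[0])),s["joint_positions"])
o,im,p=rep([585,60],"top",save="top8")
o,im,p=rep([585,60],"scene",save="sc8")
```

```text
[622.21  111.66   14.334] [[-86.009 -23.832]] [2.365 0.997 1.288] -37.52785126928373 [-0.117  0.763 -0.231  1.943  0.357  0.473 -1.261]
disc [596.755  36.236] stamp [-164.056   -8.167]; 
disc [606.798  53.987] stamp [-145.173  -15.873]; red [608.61   97.321] stamp [-101.96   -12.164]; red dir deg rel stamp 4.9 len 43.4;
```

View pics/top8.png

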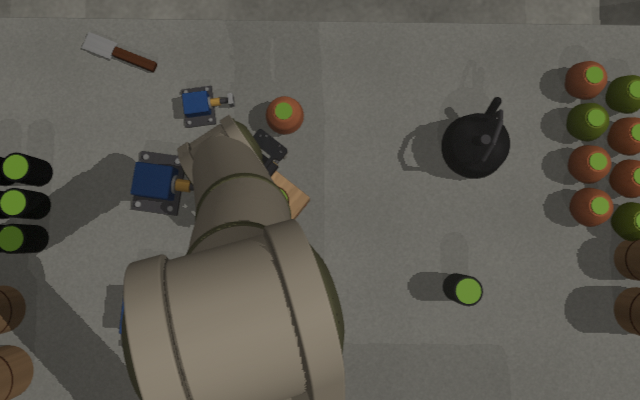

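The arm hides most of the block. Its visible far corner at (309,200) fits a turn of about 30°, so I'll carry on along the arc.

{"fn": "play_rows", "kwargs": {"targets": [{"grip": 60, "delta_pos": [0.2, -10.6, 0], "turn": -6}, {"grip": 60, "delta_pos": [-0.9, -10.5, 0], "turn": -6}, {"grip": 60, "delta_pos": [-2, -10.4, 0], "turn": -6}, {"grip": 60, "delta_pos": [-3.1, -10.1, 0], "turn": -6}, {"grip": 60, "delta_pos": [-4.1, -9.7, 0], "turn": -6}, {"grip": 60, "delta_pos": [-5.1, -9.2, 0], "turn": -6}, {"grip": 60, "delta_pos": [-6.1, -8.6, 0], "turn": -6}, {"grip": 60, "delta_pos": [-6.9, -8, 0], "turn": -6}, {"grip": 60, "delta_pos": [-7.7, -7.2, 0], "turn": -6}, {"grip": 60, "delta_pos": [-8.4, -6.4, 0], "turn": -6}]}}

```text
t: 12.77
tool_pos: [577.2, 22.2, 13.8]
tcp_rot: [[0.001, 0.992, -0.125], [-0.0, -0.125, -0.992], [-1.0, 0.001, -0.0]]
force: [4.3, -0.5, -0.2]
grip_width: 60.2
```

Run:
```python
from h import *
s=r.get_state();t=s["tool_pos"][:2];z=s["tcp_rot"][:,2];print(s["tool_pos"],st(t),s["force"],np.degrees(np.arctan2(z[1],z[0])),s["joint_positions"])
rep(t+66*Y,"top",save="top9")
rep(t+66*Y,"scene",save="sc9")
rep(t+66*Y,"wrist",save="wr9")
```

```text
[577.172  22.16   13.753] [[-180.506    9.469]] [ 4.325 -0.476 -0.213] -97.20256579996355 [-0.14   0.72   0.004  2.081 -0.007  0.339 -1.826]

disc [496.496  28.858] stamp [-184.113   90.342]; yel [495.653  77.768] stamp [-135.707   97.393]; yel dir deg rel stamp 8.3 len 48.9; 
red [554.834  24.557] stamp [-180.967   31.931];
```

View pics/sc9.png

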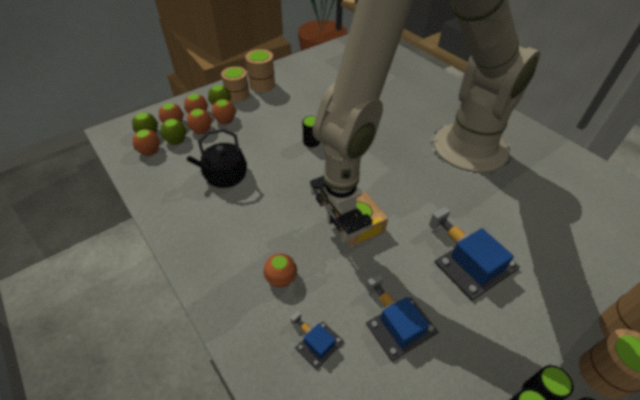

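The scene view shows the block turned a quarter turn, with yellow (at about (372,228)) towards the stamp. The centre is at about X=-181, Y=78. I'll go over to its +Y side and push it back onto the line.

{"fn": "play_rows", "kwargs": {"targets": [{"grip": 60, "delta_pos": [8, -1, 0], "turn": 0}, {"grip": 60, "delta_pos": [4, 0, 30], "turn": 0}, {"grip": 60, "delta_pos": [0, 0, 38], "turn": 0}, {"grip": 60, "delta_pos": [-20, 2.5, 20], "turn": 0}, {"grip": 60, "delta_pos": [-38, 4.8, 0], "turn": 0}, {"grip": 60, "delta_pos": [-38, 4.8, 0], "turn": 0}, {"grip": 60, "delta_pos": [-38, 4.8, 0], "turn": 0}, {"grip": 60, "delta_pos": [-18, 2.5, 0], "turn": 0}, {"grip": 60, "delta_pos": [0, 0, 0], "turn": 0}]}}

```text
t: 13.67
tool_pos: [432.0, 41.4, 101.7]
tcp_rot: [[-0.005, 0.993, -0.118], [-0.001, -0.118, -0.993], [-1.0, -0.005, 0.001]]
force: [0.6, -0.6, 0.5]
grip_width: 60.0
```

Run:
```python
from h import *
s=r.get_state();t=s["tool_pos"][:2];z=s["tcp_rot"][:,2];print(s["tool_pos"],st(t),s["force"],np.degrees(np.arctan2(z[1],z[0])),s["joint_positions"])
rep([509,31],"top",save="top10")
rep([509,31],"scene",save="sc10")
rep([509,31],"wrist",save="wr10")
```

```text
[432.02   41.41  101.654] [[-179.856  155.89 ]] [ 0.564 -0.622  0.516] -96.76099594175443 [-0.232  0.469  0.009  2.352 -0.015  0.326 -1.899]
disc [511.342  28.435] stamp [-182.647   75.562]; red [556.826  22.275] stamp [-182.977   29.665]; yel [516.875  74.717] stamp [-136.037   75.955]; red dir deg rel stamp -90.4 len 45.9; yel dir deg rel stamp 0.5 len 46.6; 
disc [511.224  28.597] stamp [-182.501   75.7  ]; red [556.719  22.666] stamp [-182.603   29.82 ]; yel [518.45   74.523] stamp [-136.029   74.369]; red dir deg rel stamp -90.1 len 45.9; yel dir deg rel stamp -1.6 len 46.5; 
disc [511.247  29.98 ] stamp [-181.126   75.853]; red [554.836  23.034] stamp [-182.477   31.735]; yel [518.208  75.694] stamp [-134.898   74.757]; red dir deg rel stamp -91.8 len 44.1; yel dir deg rel stamp -1.4 len 46.2;
```

{"fn": "play_rows", "kwargs": {"targets": [{"grip": 60, "delta_pos": [0, 0, -38], "turn": -0.5}, {"grip": 60, "delta_pos": [0, 0, -35], "turn": 0}, {"grip": 60, "delta_pos": [0, 0, -14], "turn": 0}, {"grip": 60, "delta_pos": [0, 0, 0], "turn": 0}]}}

```text
t: 14.15
tool_pos: [438.8, 40.7, 15.1]
tcp_rot: [[-0.007, 0.991, -0.131], [-0.002, -0.131, -0.991], [-1.0, -0.007, 0.003]]
force: [0.6, 0.4, -1.0]
grip_width: 59.6
```

{"fn": "play_rows", "kwargs": {"targets": [{"grip": 60, "delta_pos": [6, -0.8, 0], "turn": 0}, {"grip": 60, "delta_pos": [6, -0.8, 0], "turn": 0}, {"grip": 60, "delta_pos": [6, -0.8, 0], "turn": 0}, {"grip": 60, "delta_pos": [10, -1.3, 0], "turn": 0}, {"grip": 60, "delta_pos": [10, -1.3, 0], "turn": 0}, {"grip": 60, "delta_pos": [10, -1.3, 0], "turn": 0}, {"grip": 60, "delta_pos": [10, -1.3, 0], "turn": 0}, {"grip": 60, "delta_pos": [10, -1.3, 0], "turn": 0}, {"grip": 60, "delta_pos": [6, -0.8, 0], "turn": 0}, {"grip": 60, "delta_pos": [0, 0, 0], "turn": 0}]}}

```text
t: 14.98
tool_pos: [514.0, 30.8, 18.4]
tcp_rot: [[-0.002, 0.991, -0.133], [-0.001, -0.133, -0.991], [-1.0, -0.002, 0.001]]
force: [-0.5, -0.9, 0.1]
grip_width: 59.8
```

Run:
```python
from h import *
s=r.get_state();t=s["tool_pos"][:2];z=s["tcp_rot"][:,2];print(s["tool_pos"],st(t),s["force"],np.degrees(np.arctan2(z[1],z[0])),s["joint_positions"])
```

```text
[513.956  30.756  18.429] [[-180.012   73.264]] [-0.505 -0.873  0.095] -97.6575020693861 [-0.123  0.678 -0.068  2.217  0.171  0.253 -2.047]
```

{"fn": "play_rows", "kwargs": {"targets": [{"grip": 60, "delta_pos": [3, -0.4, 0], "turn": 0.3}, {"grip": 60, "delta_pos": [3, -0.4, 0], "turn": 0}, {"grip": 60, "delta_pos": [2, -0.3, 0], "turn": 0}, {"grip": 60, "delta_pos": [0, 0, 0], "turn": 0}, {"grip": 60, "delta_pos": [-10, 1.3, 0], "turn": 0}, {"grip": 60, "delta_pos": [-8, 1, 30], "turn": 0}, {"grip": 60, "delta_pos": [0, -20, 35], "turn": 7}, {"grip": 60, "delta_pos": [0, -35, 20], "turn": 7}, {"grip": 60, "delta_pos": [0, -40, 0], "turn": 7}, {"grip": 60, "delta_pos": [0, -40, 0], "turn": 7}]}}

```text
t: 15.82
tool_pos: [504.0, -103.6, 105.1]
tcp_rot: [[0.003, 0.933, 0.361], [-0.003, 0.361, -0.933], [-1.0, 0.002, 0.004]]
force: [-0.1, -0.0, -0.3]
grip_width: 59.8
```

Run:
```python
from h import *
s=r.get_state();t=s["tool_pos"][:2];z=s["tcp_rot"][:,2];print(s["tool_pos"],st(t),s["force"],np.degrees(np.arctan2(z[1],z[0])),s["joint_positions"])
rep([586,18],"top",save="top11")
rep([586,18],"scene",save="sc11")
```

```text
[ 503.977 -103.576  105.083] [[-314.524   66.094]] [-0.061 -0.038 -0.286] -68.84149122846628 [ 0.303  0.534 -0.298  2.168  0.337  0.479 -1.458]
disc [583.19   19.022] stamp [-182.855    3.101]; red [628.864  13.274] stamp [-182.752  -42.934]; yel [588.639  65.133] stamp [-136.424    3.555]; red dir deg rel stamp -89.9 len 46.0; yel dir deg rel stamp 0.6 len 46.4; 
disc [582.995  19.126] stamp [-182.776    3.308]; red [629.072  13.627] stamp [-182.375  -43.095]; yel [589.919  65.348] stamp [-136.049    2.313]; red dir deg rel stamp -89.5 len 46.4; yel dir deg rel stamp -1.2 len 46.7;
```

{"fn": "play_rows", "kwargs": {"targets": [{"grip": 60, "delta_pos": [10, 2, 0], "turn": 7}, {"grip": 60, "delta_pos": [10, 4, 0], "turn": 7}, {"grip": 60, "delta_pos": [10, 5, 0], "turn": 7}, {"grip": 60, "delta_pos": [10, 6, 0], "turn": 7}, {"grip": 60, "delta_pos": [10, 6, 0], "turn": 7}, {"grip": 60, "delta_pos": [10, 6, 0], "turn": 7}, {"grip": 60, "delta_pos": [8.6, 6, 0], "turn": 7}, {"grip": 60, "delta_pos": [0, 4, -20], "turn": 7}, {"grip": 60, "delta_pos": [0, 0, -35], "turn": 5.5}, {"grip": 60, "delta_pos": [0, 0, -35], "turn": 0}]}}

```text
t: 16.75
tool_pos: [572.2, -62.9, 12.9]
tcp_rot: [[0.005, 0.131, 0.991], [-0.002, 0.991, -0.131], [-1.0, -0.001, 0.005]]
force: [1.0, 0.7, -0.1]
grip_width: 60.0
```

Run:
```python
from h import *
s=r.get_state();t=s["tool_pos"][:2];z=s["tcp_rot"][:,2];print(s["tool_pos"],st(t),s["force"],np.degrees(np.arctan2(z[1],z[0])),s["joint_positions"])
```

```text
[572.192 -62.942  12.858] [[-265.551    3.595]] [ 0.968  0.745 -0.053] -7.529442326850284 [ 0.32   0.76  -0.465  2.068  0.742  0.478 -0.841]
```

{"fn": "play_rows", "kwargs": {"targets": [{"grip": 60, "delta_pos": [1, 8, 0], "turn": 0.2}, {"grip": 60, "delta_pos": [0.8, 6, 0], "turn": 0}, {"grip": 60, "delta_pos": [0.8, 6, 0], "turn": 0}, {"grip": 60, "delta_pos": [1.3, 10, 0], "turn": 0}, {"grip": 60, "delta_pos": [1.4, 10.9, 0], "turn": 0}, {"grip": 60, "delta_pos": [1.4, 10.9, 0], "turn": 0}, {"grip": 60, "delta_pos": [1.4, 10.9, 0], "turn": 0}, {"grip": 60, "delta_pos": [1.4, 10.9, 0], "turn": 0}, {"grip": 60, "delta_pos": [1.4, 10.9, 0], "turn": 0}, {"grip": 60, "delta_pos": [1, 8, 0], "turn": 0}]}}

```text
t: 17.58
tool_pos: [583.3, 28.8, 14.3]
tcp_rot: [[0.002, 0.133, 0.991], [-0.006, 0.991, -0.133], [-1.0, -0.005, 0.003]]
force: [-1.1, -9.5, 7.7]
grip_width: 60.2
```

Run:
```python
from h import *
s=r.get_state();t=s["tool_pos"][:2];z=s["tcp_rot"][:,2];print(s["tool_pos"],st(t),s["force"],np.degrees(np.arctan2(z[1],z[0])))
rep(t+66*X,"wrist",save="wr12")
```

```text
[583.293  28.849  14.285] [[-173.094    4.247]] [-1.061 -9.492  7.745] -7.659897866057623
disc [591.855  94.536] stamp [-106.851    4.101]; red [638.177  90.089] stamp [-105.376  -42.41 ]; red dir deg rel stamp -88.2 len 46.5;
```

{"fn": "play_rows", "kwargs": {"targets": [{"grip": 60, "delta_pos": [1, 7, 0], "turn": 0.3}, {"grip": 60, "delta_pos": [1, 7, 0], "turn": 0}, {"grip": 60, "delta_pos": [1, 7, 0], "turn": 0}, {"grip": 60, "delta_pos": [1, 7, 0], "turn": 0}, {"grip": 60, "delta_pos": [0.8, 5, 0], "turn": 0}, {"grip": 60, "delta_pos": [0.5, 3, 0], "turn": 0}, {"grip": 60, "delta_pos": [0.3, 2, 0], "turn": 0}]}}

```text
t: 18.22
tool_pos: [588.4, 65.7, 14.0]
tcp_rot: [[0.001, 0.128, 0.992], [-0.007, 0.992, -0.128], [-1.0, -0.006, 0.002]]
force: [-1.5, -9.9, 9.4]
grip_width: 60.1
```

{"fn": "play_rows", "kwargs": {"targets": [{"grip": 60, "delta_pos": [0.3, 2, 0], "turn": 0}, {"grip": 60, "delta_pos": [0.3, 2, 0], "turn": 0}, {"grip": 60, "delta_pos": [0.3, 2, 0], "turn": 0}, {"grip": 60, "delta_pos": [0.3, 2, 0], "turn": 0}]}}

```text
t: 18.55
tool_pos: [589.6, 72.9, 14.0]
tcp_rot: [[0.001, 0.129, 0.992], [-0.007, 0.992, -0.129], [-1.0, -0.007, 0.002]]
force: [-0.8, -10.1, 9.2]
grip_width: 59.9
```

{"fn": "play_rows", "kwargs": {"targets": [{"grip": 60, "delta_pos": [0.3, 2, 0], "turn": 0}, {"grip": 60, "delta_pos": [0.3, 2, 0], "turn": 0}, {"grip": 60, "delta_pos": [0.3, 2, 0], "turn": 0}]}}

```text
t: 18.8
tool_pos: [590.3, 78.1, 14.0]
tcp_rot: [[0.0, 0.129, 0.992], [-0.008, 0.992, -0.129], [-1.0, -0.008, 0.002]]
force: [-2.1, -15.5, 13.0]
grip_width: 60.3
```

{"fn": "play_rows", "kwargs": {"targets": [{"grip": 60, "delta_pos": [0.3, 2, 0], "turn": 0}, {"grip": 60, "delta_pos": [0.3, 2, 0], "turn": 0}, {"grip": 60, "delta_pos": [0.3, 2, 0], "turn": 0}]}}

```text
t: 19.05
tool_pos: [590.6, 81.5, 14.0]
tcp_rot: [[-0.001, 0.131, 0.991], [-0.012, 0.991, -0.131], [-1.0, -0.012, 0.001]]
force: [-3.5, -20.0, 16.0]
grip_width: 60.1
```

{"fn": "play_rows", "kwargs": {"targets": [{"grip": 60, "delta_pos": [0.3, 2, 0], "turn": 0}, {"grip": 60, "delta_pos": [0.3, 2, 0], "turn": 0}]}}

```text
t: 19.22
tool_pos: [590.8, 84.2, 13.9]
tcp_rot: [[-0.002, 0.131, 0.991], [-0.014, 0.991, -0.131], [-1.0, -0.014, 0.0]]
force: [-3.8, -22.8, 17.4]
grip_width: 60.0
```

{"fn": "play_rows", "kwargs": {"targets": [{"grip": 60, "delta_pos": [0.3, 2, 0], "turn": 0}, {"grip": 60, "delta_pos": [0.1, 1, 0], "turn": 0}, {"grip": 60, "delta_pos": [0, 0, 0], "turn": 0}]}}

```text
t: 19.47
tool_pos: [591.1, 86.6, 14.0]
tcp_rot: [[-0.002, 0.132, 0.991], [-0.015, 0.991, -0.132], [-1.0, -0.015, -0.0]]
force: [-4.6, -23.5, 17.8]
grip_width: 59.7
```

{"fn": "play_rows", "kwargs": {"targets": [{"grip": 60, "delta_pos": [0.3, 2, 0], "turn": 0}, {"grip": 60, "delta_pos": [0.1, 1, 0], "turn": 0}, {"grip": 60, "delta_pos": [0, 0, 0], "turn": 0}]}}

```text
t: 19.72
tool_pos: [591.2, 88.6, 14.0]
tcp_rot: [[-0.003, 0.132, 0.991], [-0.016, 0.991, -0.132], [-1.0, -0.016, -0.001]]
force: [-5.1, -24.6, 18.6]
grip_width: 60.1
```

{"fn": "play_rows", "kwargs": {"targets": [{"grip": 60, "delta_pos": [0.1, 1, 0], "turn": 0}, {"grip": 60, "delta_pos": [0, 0, 0], "turn": 0}, {"grip": 60, "delta_pos": [0, 0, 0], "turn": 0}, {"grip": 60, "delta_pos": [0, 0, 0], "turn": 0}]}}

```text
t: 20.05
tool_pos: [591.2, 88.9, 14.0]
tcp_rot: [[-0.003, 0.133, 0.991], [-0.017, 0.991, -0.133], [-1.0, -0.017, -0.001]]
force: [-5.6, -26.6, 20.3]
grip_width: 60.3
```

Run:
```python
from h import *
s=r.get_state();t=s["tool_pos"][:2];z=s["tcp_rot"][:,2];print(s["tool_pos"],st(t),s["force"],np.degrees(np.arctan2(z[1],z[0])))
rep(t+66*X,"wrist",save="wr13")
```

```text
[591.205  88.901  13.951] [[-112.523    4.03 ]] [ -5.584 -26.592  20.269] -7.616912004235011
disc [599.958 154.976] stamp [-45.872   3.743]; red [646.271 150.655] stamp [-44.272 -42.743]; red dir deg rel stamp -88.0 len 46.5;
```

{"fn": "play_rows", "kwargs": {"targets": [{"grip": 60, "delta_pos": [0.1, 1, 0], "turn": 0}, {"grip": 60, "delta_pos": [0.1, 1, 0], "turn": 0}, {"grip": 60, "delta_pos": [0, 0, 0], "turn": 0}, {"grip": 60, "delta_pos": [0, 0, 0], "turn": 0}]}}

```text
t: 20.43
tool_pos: [591.4, 90.6, 14.0]
tcp_rot: [[-0.003, 0.133, 0.991], [-0.017, 0.991, -0.133], [-1.0, -0.018, -0.001]]
force: [-6.1, -28.6, 20.5]
grip_width: 59.5
```

Run:
```python
from h import *
s=r.get_state();t=s["tool_pos"][:2];z=s["tcp_rot"][:,2];print(s["tool_pos"],st(t),s["force"],np.degrees(np.arctan2(z[1],z[0])))
o,im,p=rep(t+66*X,"wrist",save="wr14")
```

```text
[591.394  90.561  13.967] [[-110.852    4.054]] [ -6.146 -28.618  20.527] -7.6417081514010805
disc [600.146 156.653] stamp [-44.184   3.77 ]; red [646.433 152.269] stamp [-42.651 -42.698]; red dir deg rel stamp -88.1 len 46.5;
```

View pics/wr14.png

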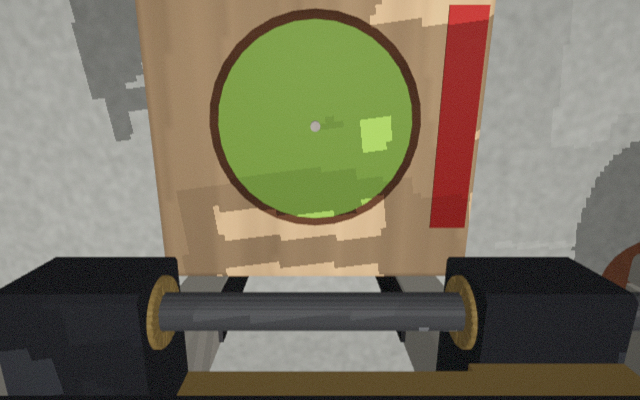

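The wrist view shows the block flush across the fingers, with the disc at (315,126) and red on the right side, so yellow faces the die. The block is a little deeper than in the first press. I'll back off gently.

{"fn": "play_rows", "kwargs": {"targets": [{"grip": 60, "delta_pos": [-0.4, -3, 0], "turn": 0}, {"grip": 60, "delta_pos": [-0.4, -3, 0], "turn": 0}, {"grip": 60, "delta_pos": [-0.5, -4, 0], "turn": 0}, {"grip": 60, "delta_pos": [-0.6, -5, 0], "turn": 0}, {"grip": 60, "delta_pos": [-1.3, -10, 0], "turn": 0}, {"grip": 60, "delta_pos": [-2.6, -20, 0], "turn": 0}, {"grip": 60, "delta_pos": [-3, -25, 30], "turn": 0}, {"grip": 60, "delta_pos": [-3, -25, 30], "turn": 0}, {"grip": 60, "delta_pos": [0, -35, 20], "turn": 0}, {"grip": 60, "delta_pos": [0, -35, 20], "turn": 0}]}}

```text
t: 21.32
tool_pos: [581.3, -65.0, 114.7]
tcp_rot: [[0.002, 0.125, 0.992], [-0.002, 0.992, -0.125], [-1.0, -0.002, 0.003]]
force: [0.7, -0.2, -0.3]
grip_width: 60.1
```

{"fn": "play_rows", "kwargs": {"targets": [{"grip": 60, "delta_pos": [0, -35, 20], "turn": 0}, {"grip": 60, "delta_pos": [0, -35, 20], "turn": 0}, {"grip": 60, "delta_pos": [0, -35, 0], "turn": 0}, {"grip": 60, "delta_pos": [0, 0, 0], "turn": 0}, {"grip": 60, "delta_pos": [0, 0, 0], "turn": 0}]}}

```text
t: 21.73
tool_pos: [580.9, -172.4, 153.1]
tcp_rot: [[0.002, 0.131, 0.991], [-0.004, 0.991, -0.131], [-1.0, -0.003, 0.002]]
force: [0.1, 1.2, -0.0]
grip_width: 59.7
```

Run:
```python
from h import *
s=r.get_state();print(s["t"],s["tool_pos"],s["force"])
for n in("top","scene"):
    o,im,p=rep([600,145],n,save=n+"15")
    im0=cv2.imread(f"pics/{n}0.png")[:,:,::-1].copy()
    for k,c in dict(mould=(405.7,-333.3,85),pot=(770,38.7,68)).items():
        q=proj(p,c)[0]
        for J in(im0,im):
            g=min(blobs(mask(J,*GREEN),20),key=lambda b:np.linalg.norm(b[1]-q));print(n,k,g[1],end=" ")
    x,y=((430,90) if n=="top" else (180,120))
    print("kettle diff",np.mean(np.abs(im[y:y+100,x:x+90].astype(int)-im0[y:y+100,x:x+90])))
    if n=="top": cv2.imwrite("pics/c15.png",cv2.resize(im[60:320,100:520,::-1],None,fx=1.8,fy=1.8))
```

```text
21.7333 [ 580.943 -172.412  153.108] [ 0.09   1.217 -0.024]
disc [599.992 139.51 ] stamp [-61.208   1.745]; red [645.677 133.928] stamp [-60.939 -44.279]; yel [605.505 185.381] stamp [-15.008   2.105]; red dir deg rel stamp -89.7 len 46.0; yel dir deg rel stamp 0.4 len 46.2; 
top mould [468.162 290.643] top mould [460.181 295.202] top pot [283.249 110.525] top pot [283.22 110.5 ] kettle diff 24.563703703703705
disc [599.541 139.86 ] stamp [-60.918   2.237]; red [645.71  134.666] stamp [-60.203 -44.218]; yel [605.375 185.336] stamp [-15.069   2.229]; red dir deg rel stamp -89.1 len 46.5; yel dir deg rel stamp -0.0 len 45.8; 
scene mould [311.    121.138] scene mould [258.98  55.54] scene pot [278.927 262.073] scene pot [278.914 262.086] kettle diff 8.534888888888888
```

View pics/c15.png

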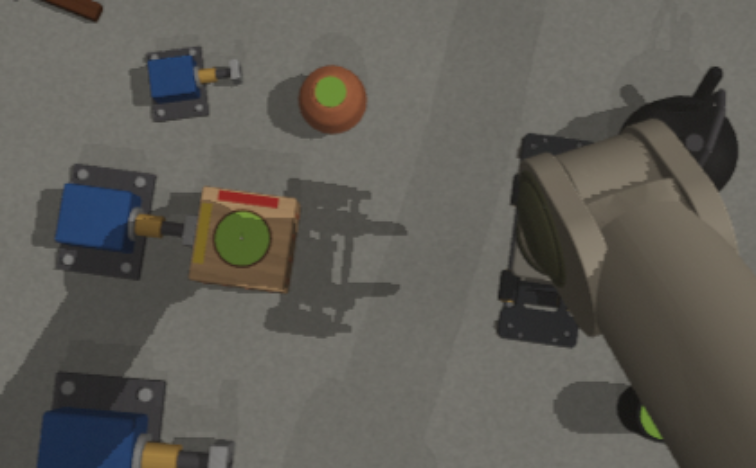

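```bash
python3 -c "
from workcell import r
print(r.job_done())"
```

```text
the job is handed in; nothing more can be done
None
```

I pressed both marked faces against the middle-sized stamp and handed the job in at about 22 s. The block stands square at the die with its yellow face towards it. I got no verdict and could not read the die joint, so the press depths come from touch.

| Press | Depth by touch | Stop | Highest wrist force | Middle of face off the die line |
|---|---|---|---|---|
| Red | about 12.6 mm | 14 mm | about 24 N | about 1–3 mm |
| Yellow | about 13.5 mm | 14 mm | about 29 N | about 2–4 mm |

- **Moves:** I shoved the block 21 mm sideways onto the die line and pushed the red face in. Then I dropped the fingers behind the block on the stamp side and pushed it back. A two-finger arc turned it the quarter turn. I re-centred it from the side and pushed the yellow face in.
- **Last check:** the top and scene views agree. The block is about 2 mm off the line, square within 0.5°, with its face about 6 mm in front of my estimated origin, where the spring left it. The gripper is well clear.
- **Bystanders:** the pot has not moved in either view. The arm partly hid the mould and kettle, so the automatic comparison for those two could not be used. Both look in place in the last top view, and no move went near them.
- **Small disagreement:** the wrist camera read about 1.5–2 mm differently from the other two cameras, well inside the tolerance.

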